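# Refit the keyed outlet grille of a desktop air purifier

## Task

The filter of the desktop air purifier has just been changed, and its round outlet grille lies loose on top with its notch in the wrong place. With a fingertip push the orange thumb tab round until the notch in the grille's edge meets the orange key on the rim, press the grille down until it is fully home and level all round, and only then press the orange power button at the front and let it come back up. Do not lift the grille off, and leave everything else on the desk where it is.

Things in the scene. Friction and masses are not known exactly. Their poses are not given: they have to be found in the camera images.
- purifier: White drum of the air purifier, 160 mm across, fixed to the desk; origin at the centre of its underside, z up, its front (control pod and key) at its own -x. Top of the rim 107 mm above the desk; the ledge inside it, on which the grille seats, 100 mm. A hidden spigot on the axis centres the grille within 1 mm. The front pod reaches out to x = -124 mm, is 62 mm wide and 90 mm high.
- grille: Loose white round outlet grille, 130 mm across, about 0.16 kg: a 4 mm flange and a louvred deck (no finger enters it) 111 mm across, 7 mm above the flange's underside. Origin: centre of that underside, z up. Notch and thumb tab lie at its own -x: it fits when its yaw equals the purifier's. Unseated its origin rides level 107 mm above the desk and it turns freely either way; seated 100 mm.
- notch (a point): Middle of the notch, an open slot 13 mm wide and 9 mm deep in the grille's edge, 61.5 mm from the axis, at the flange's top. Once within about 2.5 degrees of the key, this side of the grille drops over the key, which then stops the turning; the grille then leans, its origin at about 103 mm, until it is pressed home.
- key (a point): Middle of the top of the orange key, a fixed rib 7 mm wide that stands 7 mm above the ledge and reaches from 58 to 67 mm from the purifier's axis; an orange stripe continues it across the rim. Under the grille it is hidden, only the stripe shows.
- tab (a point): Middle of the orange thumb tab's fin, which stands on the deck, 16 mm above it; the fin is 5 mm thick and 21 mm long, along the radius (29 to 50 mm from the axis).
- press_pad (a point): Middle of the smooth round pad, 39 mm across, in the centre of the grille's deck, at deck height: the place to press. Two sprung snap beads in the rim, at the back, 45 degrees to either side of the purifier's +x, hold the grille up until a push of about 6 N here snaps it past them.
- power_top (a point): Middle of the top of the orange power button, 24 mm across, on the pod, 100 mm in front of the purifier's axis and 107 mm above the desk when up; it stands 9 mm above its grey collar.
- power (a joint): Travel of the power button: 0 up, 0.005 m fully down; a spring of about 4 N returns it.
- old_filter: Used round filter, grey with paper pleats, 88 mm across, 64 mm high, loose; origin under its centre. Leave alone.
- screwdriver: Screwdriver with a yellow handle, 178 mm long, lying, loose. Leave alone.
- tape_roll: Roll of masking tape lying flat, about 100 mm across, 24 mm high, loose. Leave alone.
- mug: Green and white mug, 78 mm across and 101 mm high, loose. Leave alone.
- battery_1: Small battery standing on end, 14 mm across and 50 mm high, loose. Leave alone.
- battery_2: A second such battery. Leave alone.

How it is judged:
By the outcome, as a careful person would: the job done as asked, in the order asked, and still so for the second after the job is handed in, with the robot touching nothing.
It also fails if it takes over 72 s, if anything falls off the work surface, if the arm or the gripper's body presses on something with over 40 N, if the wrist force passes 120 N, or if a joint passes its speed limit or range.

## Robot

A 6-joint arm with a two-finger parallel gripper is mounted at the origin on a cart in front of the work surface, level with it; the furniture and walls round the work are solid. World frame = base frame: x ahead of the robot, y to its left, z up, the work surface at z = 0. Lengths are in m, angles in rad, forces in N, time in s.
With the tool pointing down it reaches from about 0.35 to 0.975 m from the base axis. Payload 4.9 kg.
Tool frame: the origin (TCP) lies at the very end of the fingers, on their centre line; the grasp point (between the pads) lies 19 mm behind it; z points along the fingers, y is the line along which they close (so a half turn about z gives the same grasp; the last joint's range is limited). The gripper opens to 85 mm and grips with 20 to 120 N. Pads are 22 mm wide; open, the fingers measure 114 mm over their backs; the gripper's body (76 mm by 85 mm) begins 54 mm behind the grasp point. The pads swing forward as they close: fully open they stand 13 mm farther back than shut.
Start: joints at [1.227, 0.053, 1.613, -0, 1.476, -0.119], TCP at [0.139, 0.609, 0.231] pointing down, gripper open.
Joint ranges: [-3.01, 3.01], [-1.01, 2.22], [0.06, 2.58], [-1.02, 4.17], [0.09, 2.62], [-3.14, 3.14]. Speed limits (rad/s): [2.57, 2.57, 3.14, 3.14, 3.14, 3.14].

## Interface

Orientations are given as a unit quaternion [w, x, y, z].
In Python, from plant import state, optics, ticket, nets gives the robot as it stands. The module is installed in compiled form; this text tells all that it offers.
- The arm moves only by the shell command python3 -m inch 'ROWS' [OPENING]. ROWS is JSON, a list of rows, each an object of numbers: "dx", "dy", "dz": the shift along the tool's x, y, z as a fraction of full scale; "rx", "ry", "rz": the turn, a rotation vector about the tool's x, y, z as a fraction of full scale. In form: [{"dx": .., "dy": .., "dz": .., "rx": .., "ry": .., "rz": ..}, ...]. A call has 1 to 5 rows; each row is the pose to reach, as a shift and turn from the pose commanded when the call began, along the tool's axes at that moment; what a row does not reach only later rows make up. Full scale, the value 1, is 0.8 m for a shift and 1.5 rad for a turn. A row lasts 1/10 s, in which the tool goes at most 50 mm and 8.59 degrees, less where a joint would pass 70% of its speed; a pose out of reach is approached as far as the arm can. A call with a number of a shift or a turn outside -1 to 1 is refused whole. A call with a gripper value outside its range is refused whole. OPENING is the opening, from -1 (shut) to 1 (fully open), set as the call begins (- or left out, the last holds). The fingers move at their own pace and stop on an object; the grip force is fixed at half the most. Time passes only in rows, so rows that repeat a pose let the fingers close. It gives the time, the measured TCP pose, the force, the opening and the grip force at its end, in the units of the state.
- state(): the state, without advancing time (a new reading comes with each control period).
- optics.grab_frame(name): name is "scene" or "side" or "wrist"; returns the picture (480x640x3 uint8, red, green, blue); there is no depth.
- optics.camera_info(name): a dict with "fx", "fy", "cx", "cy" (pixels), "R" (3x3) and "t" (3): a world point X has camera coordinates R X + t. Camera axes: x right, y down, z forward; pixel columns grow to the right and rows downward; lengths in m; the calibration is good to about 2 mm. A picture is of the moment at which its call begins: read the wrist's pose just before it. camera_info takes no time and is no camera call; for the wrist camera it gives the pose at the moment of the call.
- ticket.job_done(): hands the job in; it is judged then, once.
Trained networks look in the newest picture that a camera, given by its name, has taken for a name from the list of things; names that differ only in an ending like _2 or _b are one class to them, and where a whole thing is asked for, a point or a joint stands for the part that bears it (a point fixed in the world has none). Each returns a list of dicts, best first, with "confidence" (0 to 1); they miss things now and then, are a little off and sometimes report something else, mostly with a low value. They report only what shows in the picture. A call takes as long as a camera call.
- nets.boxes_of(camera, name): "bbox" ([centre column, centre row, width, height] in pixels, round what is visible of it).
- nets.outline_of(camera, name): "pixels" (480x640 bool, what is visible of it) and "bbox" ([centre column, centre row, width, height] in pixels, round what is visible of it).
The state is a dict: "time": time; "joint_pos": joint angles; "joint_vel": joint speeds; "joint_efforts": joint torques, N m; "tool_pos": TCP position; "tool_rot": TCP orientation; "contact_force": force on the tool from outside, world axes, zero at the start; "ft_torque": the same for the moment, N m; "gripper_width": opening from 0.0 (shut) to 1.0 (fully open); "grasp_force": force on a finger pad.
Only numpy, scipy, OpenCV 4.12 (cv2) and the standard library are available. Lean on these libraries where they do the work, as an engineer would, in place of code of your own. Each camera call takes 0.05 s, during which the arm holds its last target. There are 200 camera calls.

## Working session

There is one attempt and no reset: what is moved stays moved. The work goes in short steps, Python scripts to look and compute and a shell command to move; the robot and the scene stay as the last step left them, time stands still between calls to the robot, and variables do not carry over. Pictures are saved under pics/ and viewed, at most 10 in all, crops included, and the job is handed in when it is done.

```bash
mkdir -p pics; cat > h.py <<'E'
import numpy as np, cv2
from plant import state, optics, ticket, nets
from scipy.spatial.transform import Rotation as Ro
def snap(n,f=None):
    im=optics.grab_frame(n)
    if f: cv2.imwrite('pics/'+f,im[:,:,::-1])
    return im
def onplane(ci,uv,z):
    R=np.array(ci['R']);t=np.array(ci['t']);C=-R.T@t
    d=R.T@np.array([(uv[0]-ci['cx'])/ci['fx'],(uv[1]-ci['cy'])/ci['fy'],1])
    return C+d*(z-C[2])/d[2]
def proj(ci,X):
    c=np.array(ci['R'])@np.array(X)+ci['t'];return [ci['fx']*c[0]/c[2]+ci['cx'],ci['fy']*c[1]/c[2]+ci['cy']]
def rot():
    q=state()['tool_rot'];return Ro.from_quat([q[1],q[2],q[3],q[0]]).as_matrix()
E
python3 - <<'E'
from h import *
s=state();print(s['time'],s['tool_pos'],rot().round(3),s['contact_force'])
ims=[snap('scene'),snap('side')]
cv2.imwrite('pics/a.png',np.vstack(ims)[:,:,::-1][::1,::1] if 0 else cv2.resize(np.hstack(ims)[:,:,::-1],(800,300)))
cv2.imwrite('pics/scene.png',ims[0][:,:,::-1]);cv2.imwrite('pics/side.png',ims[1][:,:,::-1])
for c in('scene','side'):
    ci=optics.camera_info(c);print(c,'C',(-np.array(ci['R']).T@ci['t']).round(3))
    for n in('purifier','grille','tab','power_top','notch','key','press_pad'):
        for b in nets.boxes_of(c,n)[:2]:
            print(n,round(b['confidence'],2),np.round(b['bbox'],1))
E
```

```text
0.0 [0.13909376 0.60867492 0.23002813] [[-0.975  0.223 -0.001]
 [ 0.223  0.975 -0.002]
 [ 0.    -0.002 -1.   ]] [-0.0697371   0.50554113  0.20898839]
scene C [-0.101 -0.838  0.994]
purifier 0.88 [331.6 248.   87.1  72.6]
grille 0.83 [339.8 231.1  53.8  37.8]
tab 0.75 [337.2 229.4  55.2  35.2]
power_top 0.51 [297.4 241.1  11.9   9.5]
notch 0.7 [339.3 230.8  58.8  36. ]
key 0.78 [333.5 247.3  89.2  80.1]
press_pad 0.68 [338.4 230.8  60.5  42.7]
side C [ 0.31  -0.93   0.752]
purifier 0.74 [298.5 286.1  88.6  65.6]
grille 0.75 [308.4 264.2  53.   26.5]
tab 0.61 [309.4 264.6  50.5  28.5]
tab 0.57 [410.8 379.4  46.9  70. ]
power_top 0.72 [355.4 248.5   4.8  15.4]
power_top 0.41 [269.8 262.4   9.4  11.9]
notch 0.76 [307.2 266.4  53.7  33.4]
notch 0.42 [298.9 283.   83.9  72. ]
key 0.94 [298.8 283.8  85.1  73.3]
press_pad 0.61 [308.7 264.   56.4  32.4]
```

View pics/scene.png

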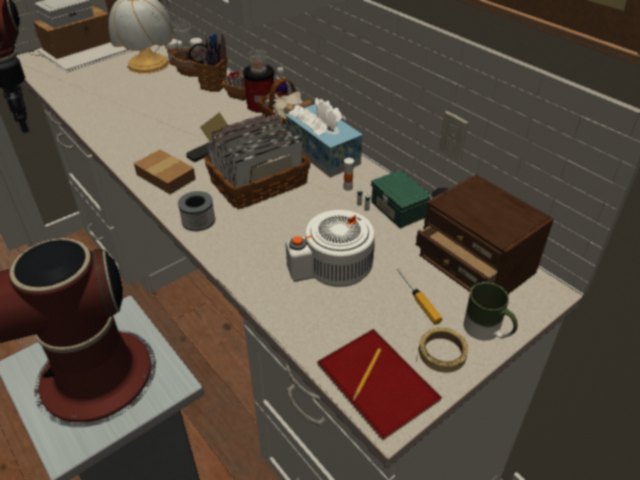

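View pics/side.png

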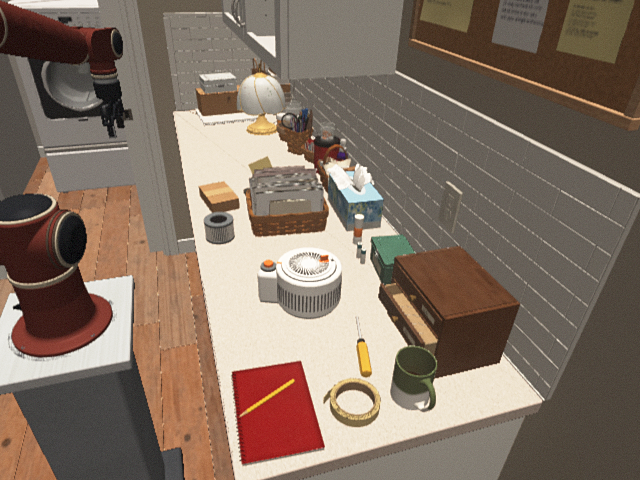

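The scene picture shows the purifier drum (~340,235), the orange button (297,241) to its front left, and the tab (~354,219) at the back right of the grille. In the side view they are at 309,264, 268,265 and 324,258.

```bash
python3 - <<'E'
from h import *
for c,pts in(('scene',dict(gr=(340,231,.112),btn=(297.4,241.1,.107),tab=(354,219,.125))),('side',dict(gr=(308.5,264.2,.112),btn=(268.5,263.5,.107),tab=(325,258,.125)))):
    ci=optics.camera_info(c)
    for k,(u,v,z) in pts.items(): print(c,k,onplane(ci,(u,v),z).round(4))
ci=optics.camera_info('wrist');R=rot();p=np.array(state()['tool_pos'])
C=-np.array(ci['R']).T@ci['t'];print('cam in tool',(R.T@(C-p)).round(3),'axes in tool',(R.T@np.array(ci['R']).T).round(3),ci['fx'],ci['cx'],ci['cy'])
E
```

```text
scene gr [ 0.5755 -0.0742  0.112 ]
scene btn [ 0.4828 -0.0356  0.107 ]
scene tab [ 0.6178 -0.0738  0.125 ]
side gr [ 0.5793 -0.0697  0.112 ]
side btn [ 0.4882 -0.0345  0.107 ]
side tab [ 0.6198 -0.0729  0.125 ]
cam in tool [ 0.08  -0.001 -0.142] axes in tool [[ 0.    -0.949 -0.314]
 [ 1.     0.     0.   ]
 [-0.    -0.314  0.949]] 417.9213662463602 323.98500507620577 236.42454076695347
```

```bash
python3 -m inch '[{"dx":-0.04,"dy":-0.04,"dz":-0.1},{"dx":-0.1,"dy":-0.1,"dz":-0.125},{"dx":-0.16,"dy":-0.16,"dz":-0.125},{"dx":-0.2,"dy":-0.2,"dz":-0.125},{"dx":-0.24,"dy":-0.24,"dz":-0.125}]' -1
```

```text
validation failed for argument at $[0]...
```

```bash
python3 -m inch '[{"dx":-0.04,"dy":-0.04},{"dx":-0.08,"dy":-0.08},{"dx":-0.12,"dy":-0.12},{"dx":-0.16,"dy":-0.16},{"dx":-0.2,"dy":-0.2}]'
```

```text
validation failed for argument at $[0]...
```

```bash
python3 -m inch '[{"dx":-0.04,"dy":-0.04},{"dx":-0.08,"dy":-0.08},{"dx":-0.12,"dy":-0.12},{"dx":-0.16,"dy":-0.16},{"dx":-0.2,"dy":-0.2}]'; python3 -c "
from h import *
print(state()['tool_pos'],rot().round(3))"
```

```text
[0.13930095 0.60925496 0.23132404] [[-0.975  0.223  0.   ]
 [ 0.223  0.975  0.   ]
 [-0.     0.    -1.   ]]validation failed for argument at $[0]...
```

```bash
python3 -m inch '[{"dx":-0.04,"dy":-0.04,"dz":-0.1,"rx":0,"ry":0,"rz":0},{"dx":-0.1,"dy":-0.1,"dz":-0.125,"rx":0,"ry":0,"rz":0},{"dx":-0.16,"dy":-0.16,"dz":-0.125,"rx":0,"ry":0,"rz":0},{"dx":-0.2,"dy":-0.2,"dz":-0.125,"rx":0,"ry":0,"rz":0},{"dx":-0.24,"dy":-0.24,"dz":-0.125,"rx":0,"ry":0,"rz":0}]' -1
```

```text
time: 1.3
tool_pos: [0.254, 0.4264, 0.3277]
tool_rot: [0.001, 0.112, 0.994, 0.001]
contact_force: [0.6, 0.3, 0.3]
gripper_width: 0.143
grasp_force: 0.0
```

```bash
python3 -m inch '[{"dx":-0.3,"dy":-0.3,"dz":0,"rx":0,"ry":0,"rz":0.1},{"dx":-0.3,"dy":-0.3,"dz":0,"rx":0,"ry":0,"rz":0.1},{"dx":-0.3,"dy":-0.3,"dz":0,"rx":0,"ry":0,"rz":0.1},{"dx":-0.3,"dy":-0.3,"dz":0,"rx":0,"ry":0,"rz":0.1},{"dx":-0.3,"dy":-0.3,"dz":0,"rx":0,"ry":0,"rz":0.1}]'; python3 -c "
from h import *
p=np.array(state()['tool_pos']);R=rot();print(p,R.round(3),state()['joint_pos'])
print('rows',R.T@(np.array([.549,-.061,.33])-p)/.8)"
```

```text
time: 1.8
tool_pos: [0.3868, 0.2141, 0.3266]
tool_rot: [0.001, 0.186, 0.983, 0.0]
contact_force: [1.0, 0.1, -0.3]
gripper_width: -0.001
grasp_force: 0.0
[0.38683348 0.21411971 0.32660863] [[-0.931  0.366  0.001]
 [ 0.366  0.931  0.001]
 [-0.001  0.001 -1.   ]] [ 3.36874567e-01 -4.40044168e-01  1.88382384e+00  7.57680088e-05
  1.69640548e+00 -8.59339434e-01]
rows [-0.31448172 -0.24588508 -0.00415936]
```

```bash
python3 -m inch '[{"dx":-0.315,"dy":-0.245,"dz":0,"rx":0,"ry":0,"rz":0},{"dx":-0.315,"dy":-0.245,"dz":0,"rx":0,"ry":0,"rz":0},{"dx":-0.315,"dy":-0.245,"dz":0,"rx":0,"ry":0,"rz":0},{"dx":-0.315,"dy":-0.245,"dz":0,"rx":0,"ry":0,"rz":0},{"dx":-0.315,"dy":-0.245,"dz":0,"rx":0,"ry":0,"rz":0}]'
python3 -m inch '[{"dx":-0.04,"dy":-0.03,"dz":0,"rx":0,"ry":0,"rz":0},{"dx":-0.07,"dy":-0.055,"dz":0,"rx":0,"ry":0,"rz":0},{"dx":-0.07,"dy":-0.055,"dz":0,"rx":0,"ry":0,"rz":0},{"dx":-0.07,"dy":-0.055,"dz":0,"rx":0,"ry":0,"rz":0}]'
python3 - <<'E'
from h import *
ci=optics.camera_info('wrist');im=snap('wrist','w1.png');print(state()['tool_pos'])
for n in('grille','tab','power_top','key','press_pad','notch'):
    for b in nets.boxes_of('wrist',n)[:2]: print(n,round(b['confidence'],2),np.round(b['bbox'],1))
hsv=cv2.cvtColor(im,cv2.COLOR_RGB2HSV);m=cv2.inRange(hsv,(3,150,110),(16,255,255))
n,l,st,c=cv2.connectedComponentsWithStats(m)
for i in range(1,n):
    if st[i,4]>15: print(st[i],c[i].round(1),onplane(ci,c[i],.107).round(4),onplane(ci,c[i],.130).round(4))
E
```

```text
time: 2.3
tool_pos: [0.5144, -0.0012, 0.3266]
tool_rot: [0.0, 0.187, 0.982, 0.0]
contact_force: [0.5, 0.4, 0.3]
gripper_width: -0.007
grasp_force: 0.0
time: 2.7
tool_pos: [0.5496, -0.0609, 0.326]
tool_rot: [-0.0, 0.187, 0.982, 0.0]
contact_force: [-0.3, -0.1, -0.1]
gripper_width: -0.002
grasp_force: 0.0
[ 0.54944866 -0.06019905  0.32620436]
grille 0.69 [327.9 223.2 149.1 135.5]
tab 0.7 [328.9 223.  143.6 144. ]
power_top 0.65 [333.1 114.4  26.9  27.9]
key 0.61 [327.1 193.9 176.7 218.9]
press_pad 0.68 [326.  226.9 146.4 142.9]
notch 0.87 [328.  223.8 143.6 137.5]
[319  99  27  28 590] [332.  112.5] [ 0.488  -0.0301  0.107 ] [ 0.4872 -0.0303  0.13  ]
[327 139   8  16 117] [330.8 146.7] [ 0.5136 -0.0411  0.107 ] [ 0.5112 -0.0406  0.13  ]
[334 253  21  31 290] [344.7 267.9] [ 0.6221 -0.0694  0.107 ] [ 0.6127 -0.067   0.13  ]
```

View pics/w1.png

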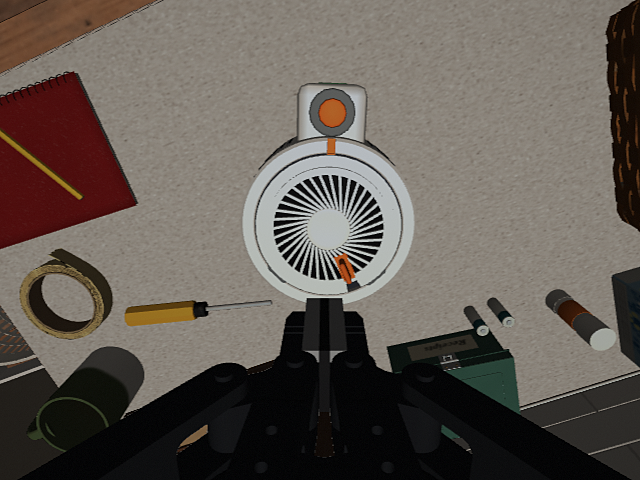

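The wrist view shows the button (332,112), key stripe (331,147), pad centre (~326,230), and tab with notch at the far side (345,268), between pad and gripper.

```bash
python3 - <<'E'
from h import *
from scipy.optimize import least_squares
im=cv2.imread('pics/w1.png');ci=optics.camera_info('wrist')
print('pad',onplane(ci,(326.5,229),.114).round(4))
m=cv2.inRange(cv2.cvtColor(im,cv2.COLOR_BGR2HSV),(3,150,110),(16,255,255));m[:245]=0;m[300:]=0
ys,xs=np.nonzero(m)
P=np.array([onplane(ci,p,.122)[:2] for p in zip(xs,ys)]);c=P.mean(0);w,v=np.linalg.eigh(np.cov(P.T));print('tab',c,np.degrees(np.arctan2(*v[::-1,1])))
# model overlay: rim circle r=.080 & grille r=.065, seat centre
for col,C in(((0,0,255),(.580,-.0695)),):
    for r,z in((.08,.107),(.065,.111),(.0195,.114)):
        for a in np.arange(0,6.28,.02):
            u=proj(ci,[C[0]+r*np.cos(a),C[1]+r*np.sin(a),z]);cv2.circle(im,(int(u[0]*1+.5),int(u[1]+.5)),0,col,-1)
cv2.imwrite('pics/w1o.png',cv2.resize(im[80:320,220:440],None,fx=2.5,fy=2.5))
E
```

```text
pad [ 0.5787 -0.0696  0.114 ]
tab [ 0.61642739 -0.06675882] 177.41044115277344
```

View pics/w1o.png

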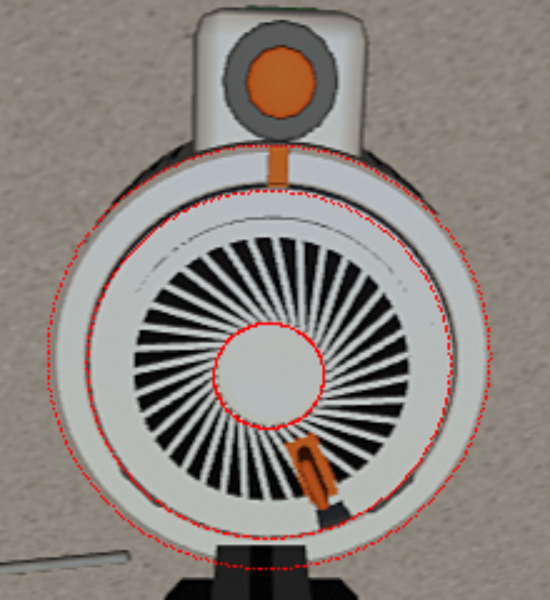

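```bash
cat >> h.py <<'E'
C=np.array([.580,-.069])
def rows(ws):
    p=np.array(state()['tool_pos']);R=rot()
    for w in ws: print((R.T@(np.array(w)-p)/.8).round(4))
def arc(phis,z,r=.041):
    rows([[*(C+r*np.array([np.cos(np.radians(a)),np.sin(np.radians(a))])),z] for a in phis])
E
python3 -c "
from h import *
arc([-40],.16);arc([-40],.119)"
```

```text
[-0.0882 -0.0132  0.2082]
[-0.0882 -0.0132  0.2595]
```

```bash
python3 -m inch '[{"dx":-0.088,"dy":-0.013,"dz":0.04,"rx":0,"ry":0,"rz":0},{"dx":-0.088,"dy":-0.013,"dz":0.1,"rx":0,"ry":0,"rz":0},{"dx":-0.088,"dy":-0.013,"dz":0.16,"rx":0,"ry":0,"rz":0},{"dx":-0.088,"dy":-0.013,"dz":0.208,"rx":0,"ry":0,"rz":0},{"dx":-0.088,"dy":-0.013,"dz":0.208,"rx":0,"ry":0,"rz":0}]'
python3 -m inch '[{"dx":0,"dy":0,"dz":0.02,"rx":0,"ry":0,"rz":0},{"dx":0,"dy":0,"dz":0.035,"rx":0,"ry":0,"rz":0},{"dx":0,"dy":0,"dz":0.045,"rx":0,"ry":0,"rz":0},{"dx":0,"dy":0,"dz":0.05,"rx":0,"ry":0,"rz":0},{"dx":0,"dy":0,"dz":0.05,"rx":0,"ry":0,"rz":0}]'
python3 -c "
from h import *
print(rot().round(3));arc(range(-34,-9,6),.119)"
```

```text
time: 3.55
tool_pos: [0.6059, -0.0942, 0.1504]
tool_rot: [-0.008, 0.186, 0.982, 0.001]
contact_force: [-0.4, 1.0, -1.5]
gripper_width: -0.004
grasp_force: 0.0
time: 4.05
tool_pos: [0.6116, -0.0961, 0.1203]
tool_rot: [0.0, 0.186, 0.982, -0.0]
contact_force: [1.1, 0.2, 0.1]
gripper_width: -0.001
grasp_force: 0.0
[[-0.931  0.366  0.001]
 [ 0.366  0.931 -0.   ]
 [-0.001  0.    -1.   ]]
[-0.0009  0.0059  0.0016]
[-0.0018  0.0112  0.0016]
[-0.0021  0.0165  0.0016]
[-0.0019  0.0219  0.0016]
[-0.0011  0.0272  0.0016]
```

```bash
python3 -m inch '[{"dx":-0.001,"dy":0.006,"dz":0.001,"rx":0,"ry":0,"rz":0},{"dx":-0.002,"dy":0.011,"dz":0.001,"rx":0,"ry":0,"rz":0},{"dx":-0.002,"dy":0.0165,"dz":0.001,"rx":0,"ry":0,"rz":0},{"dx":-0.002,"dy":0.022,"dz":0.001,"rx":0,"ry":0,"rz":0},{"dx":-0.001,"dy":0.027,"dz":0.001,"rx":0,"ry":0,"rz":0}]'
python3 -c "
from h import *
R=rot()
for b in range(-10,130,35):
  f=lambda a:np.array([*(C+.041*np.array([np.cos(np.radians(a)),np.sin(np.radians(a))])),0])
  print(b,[list((R.T@(f(b+k*7)-f(b))/.8).round(4)[:2]) for k in range(1,6)])"
```

```text
time: 4.55
tool_pos: [0.6203, -0.0759, 0.1193]
tool_rot: [0.0, 0.186, 0.983, -0.0]
contact_force: [-0.6, -0.3, 0.1]
gripper_width: -0.005
grasp_force: 0.3
-10 [[np.float64(0.0016), np.float64(0.006)], [np.float64(0.004), np.float64(0.0118)], [np.float64(0.007), np.float64(0.0173)], [np.float64(0.0107), np.float64(0.0224)], [np.float64(0.0149), np.float64(0.027)]]
25 [[np.float64(0.0048), np.float64(0.004)], [np.float64(0.01), np.float64(0.0074)], [np.float64(0.0157), np.float64(0.0102)], [np.float64(0.0216), np.float64(0.0122)], [np.float64(0.0277), np.float64(0.0135)]]
60 [[np.float64(0.0062), np.float64(0.0005)], [np.float64(0.0125), np.float64(0.0003)], [np.float64(0.0187), np.float64(-0.0006)], [np.float64(0.0247), np.float64(-0.0024)], [np.float64(0.0304), np.float64(-0.0048)]]
95 [[np.float64(0.0054), np.float64(-0.0031)], [np.float64(0.0104), np.float64(-0.0069)], [np.float64(0.0149), np.float64(-0.0112)], [np.float64(0.0189), np.float64(-0.0161)], [np.float64(0.0222), np.float64(-0.0214)]]
```

```bash
python3 -m inch '[{"dx":0.0015,"dy":0.006,"dz":0,"rx":0,"ry":0,"rz":0},{"dx":0.004,"dy":0.012,"dz":0,"rx":0,"ry":0,"rz":0},{"dx":0.007,"dy":0.0175,"dz":0,"rx":0,"ry":0,"rz":0},{"dx":0.0105,"dy":0.0225,"dz":0,"rx":0,"ry":0,"rz":0},{"dx":0.015,"dy":0.027,"dz":0,"rx":0,"ry":0,"rz":0}]'
python3 -m inch '[{"dx":0.005,"dy":0.004,"dz":0,"rx":0,"ry":0,"rz":0},{"dx":0.01,"dy":0.0075,"dz":0,"rx":0,"ry":0,"rz":0},{"dx":0.0155,"dy":0.01,"dz":0,"rx":0,"ry":0,"rz":0},{"dx":0.0215,"dy":0.012,"dz":0,"rx":0,"ry":0,"rz":0},{"dx":0.0275,"dy":0.0135,"dz":0,"rx":0,"ry":0,"rz":0}]'
python3 - <<'E'
from h import *
ci=optics.camera_info('scene');im=snap('scene');im2=snap('wrist')
print(state()['tool_pos'],arc([60],.119))
a=cv2.resize(im[200:290,280:385],(560,480),interpolation=cv2.INTER_CUBIC);cv2.imwrite('pics/s2.png',a[:,:,::-1])
b=im2
hsv=cv2.cvtColor(b,cv2.COLOR_RGB2HSV);m=cv2.inRange(hsv,(3,150,90),(16,255,255))
n,l,st,c=cv2.connectedComponentsWithStats(m)
for i in range(1,n):
    if st[i,4]>15: print(st[i],c[i].round(1))
E
```

```text
time: 5.05
tool_pos: [0.6167, -0.0513, 0.119]
tool_rot: [-0.0, 0.186, 0.983, -0.0]
contact_force: [0.1, 0.0, 0.5]
gripper_width: -0.002
grasp_force: 0.2
time: 5.55
tool_pos: [0.5999, -0.0334, 0.1191]
tool_rot: [0.0, 0.186, 0.982, 0.0]
contact_force: [1.7, -0.3, -0.1]
gripper_width: -0.002
grasp_force: 0.2
[-0.0011  0.0001 -0.0001]
[ 0.59963183 -0.03319983  0.11894938] None
[ 179    0   68   57 3163] [212.8  24.8]
[205  85  22  42 767] [215.5 105.2]
[282 258  71  38 893] [317.4 270.7]
[290 285  57  21 645] [318.2 294.9]
```

View pics/s2.png

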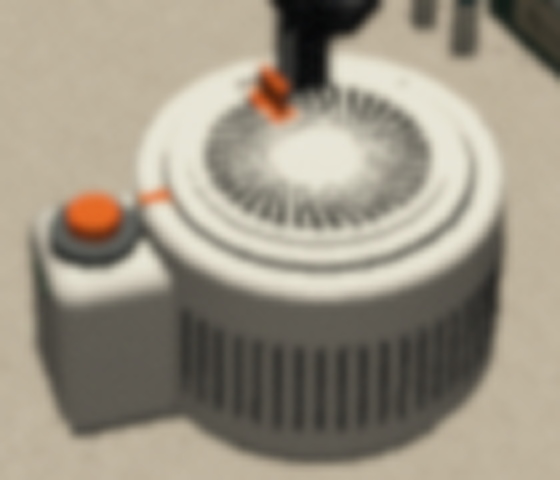

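The scene crop shows the tab at the far left of the grille (270,95), being pushed by the finger toward the key stripe (155,197). Continuing.

```bash
python3 -m inch '[{"dx":0.006,"dy":0.0005,"dz":0,"rx":0,"ry":0,"rz":0},{"dx":0.0125,"dy":0.0005,"dz":0,"rx":0,"ry":0,"rz":0},{"dx":0.0185,"dy":-0.0005,"dz":0,"rx":0,"ry":0,"rz":0},{"dx":0.0245,"dy":-0.0025,"dz":0,"rx":0,"ry":0,"rz":0},{"dx":0.0305,"dy":-0.005,"dz":0,"rx":0,"ry":0,"rz":0}]'
python3 -m inch '[{"dx":0.0055,"dy":-0.003,"dz":0,"rx":0,"ry":0,"rz":0},{"dx":0.0105,"dy":-0.007,"dz":0,"rx":0,"ry":0,"rz":0},{"dx":0.015,"dy":-0.011,"dz":0,"rx":0,"ry":0,"rz":0},{"dx":0.017,"dy":-0.0135,"dz":0,"rx":0,"ry":0,"rz":0},{"dx":0.017,"dy":-0.0135,"dz":0,"rx":0,"ry":0,"rz":0}]'
cat >> h.py <<'E'
def tabang():
    ci=optics.camera_info('wrist');im=snap('wrist')
    m=cv2.inRange(cv2.cvtColor(im,cv2.COLOR_RGB2HSV),(3,150,90),(16,255,255));n,l,st,c=cv2.connectedComponentsWithStats(m)
    for i in range(1,n):
        if st[i,4]>60:
            ys,xs=np.nonzero(l==i);P=np.array([onplane(ci,p,.122)[:2] for p in zip(xs,ys)])-C;q=P.mean(0)
            print(st[i],'r',np.hypot(*q).round(4),'ang',np.degrees(np.arctan2(q[1],q[0])).round(1))
    return im
E
python3 - <<'E'
from h import *
p=state()['tool_pos'][:2]-C;print(np.degrees(np.arctan2(p[1],p[0])),np.hypot(*p))
im=tabang();cv2.imwrite('pics/w3.png',im[:,:,::-1])
a0=np.degrees(np.arctan2(p[1],p[0]));arc([a0+3*k for k in range(1,9)],.119)
E
```

```text
time: 6.15
tool_pos: [0.5757, -0.0283, 0.1191]
tool_rot: [0.0, 0.186, 0.983, 0.0]
contact_force: [-0.2, -0.8, -0.4]
gripper_width: 0.0
grasp_force: 0.3
time: 6.65
tool_pos: [0.5591, -0.0337, 0.119]
tool_rot: [-0.0, 0.186, 0.982, -0.0]
contact_force: [0.1, 0.2, 0.4]
gripper_width: 0.001
grasp_force: 0.0
120.64135788247289 0.04103710560416748
[ 232  102   64   64 3053] r 0.1013 ang 155.8
[255 191  19  36 608] r 0.0764 ang 155.7
[ 262  265   43   74 1601] r 0.0426 ang 146.5
[ 0.0017 -0.0023 -0.    ]
[ 0.0032 -0.0046 -0.    ]
[ 0.0046 -0.0069 -0.    ]
[ 0.0058 -0.0093 -0.    ]
[ 0.0069 -0.0117 -0.    ]
[ 0.0079 -0.0142 -0.    ]
[ 0.0087 -0.0168 -0.    ]
[ 0.0095 -0.0194 -0.    ]
```

View pics/w3.png

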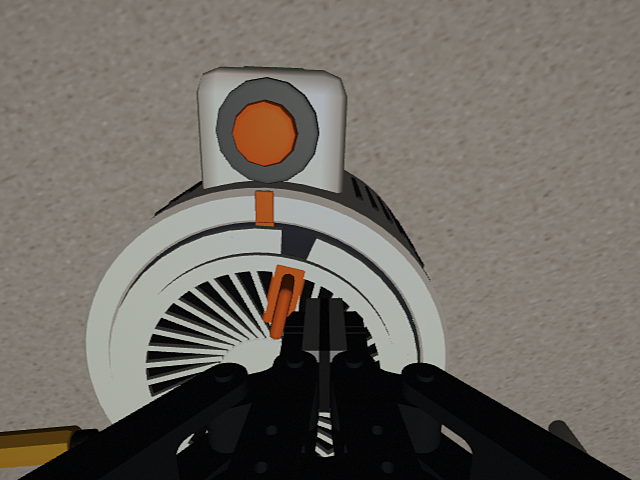

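The wrist view shows the notch (300,243) about 10° short of the key stripe (264,208), with the finger behind the tab (285,300). I'll go on slowly.

```bash
python3 -m inch '[{"dx":0.001,"dy":-0.0015,"dz":0,"rx":0,"ry":0,"rz":0},{"dx":0.0017,"dy":-0.0023,"dz":0,"rx":0,"ry":0,"rz":0},{"dx":0.0025,"dy":-0.0035,"dz":0,"rx":0,"ry":0,"rz":0},{"dx":0.0032,"dy":-0.0046,"dz":0,"rx":0,"ry":0,"rz":0},{"dx":0.0037,"dy":-0.0055,"dz":0,"rx":0,"ry":0,"rz":0}]'
python3 - <<'E'
from h import *
p=state()['tool_pos'][:2]-C;a0=np.degrees(np.arctan2(p[1],p[0]));print(a0)
im=tabang();arc([a0+1.5*k for k in range(1,6)],.119)
E
```

```text
time: 7.2
tool_pos: [0.5551, -0.0365, 0.1191]
tool_rot: [0.0, 0.186, 0.982, 0.0]
contact_force: [0.3, 0.3, 0.6]
gripper_width: -0.0
grasp_force: 0.2
127.48196293679567
[ 244  110   63   63 2997] r 0.1016 ang 156.1
[266 198  19  53 746] r 0.0746 ang 155.7
[ 265  270   38   74 1484] r 0.0432 ang 152.2
[ 0.0007 -0.001   0.    ]
[ 0.0013 -0.0022  0.    ]
[ 0.0019 -0.0034  0.    ]
[ 0.0025 -0.0046  0.    ]
[ 0.0031 -0.0058  0.    ]
```

```bash
python3 -m inch '[{"dx":0.0007,"dy":-0.001,"dz":0,"rx":0,"ry":0,"rz":0},{"dx":0.001,"dy":-0.0016,"dz":0,"rx":0,"ry":0,"rz":0},{"dx":0.0013,"dy":-0.0022,"dz":0,"rx":0,"ry":0,"rz":0},{"dx":0.0016,"dy":-0.0028,"dz":0,"rx":0,"ry":0,"rz":0},{"dx":0.0016,"dy":-0.0028,"dz":0,"rx":0,"ry":0,"rz":0}]'
python3 - <<'E'
from h import *
p=state()['tool_pos'][:2]-C;a0=np.degrees(np.arctan2(p[1],p[0]));print(a0)
im=tabang();cv2.imwrite('pics/w4.png',im[:,:,::-1]);arc([a0+1.5*k for k in range(1,6)],.119)
E
```

```text
time: 7.75
tool_pos: [0.553, -0.0382, 0.119]
tool_rot: [-0.0, 0.186, 0.982, -0.0]
contact_force: [0.2, 0.8, 0.3]
gripper_width: 0.001
grasp_force: 0.1
131.20319392850197
[ 250  113   63   64 2981] r 0.1018 ang 156.2
[272 201  19  54 928] r 0.0734 ang 156.1
[ 267  273   35   74 1391] r 0.0438 ang 155.4
[ 0.0006 -0.0012 -0.    ]
[ 0.0012 -0.0024 -0.    ]
[ 0.0017 -0.0036 -0.    ]
[ 0.0022 -0.0049 -0.    ]
[ 0.0027 -0.0061 -0.    ]
```

View pics/w4.png

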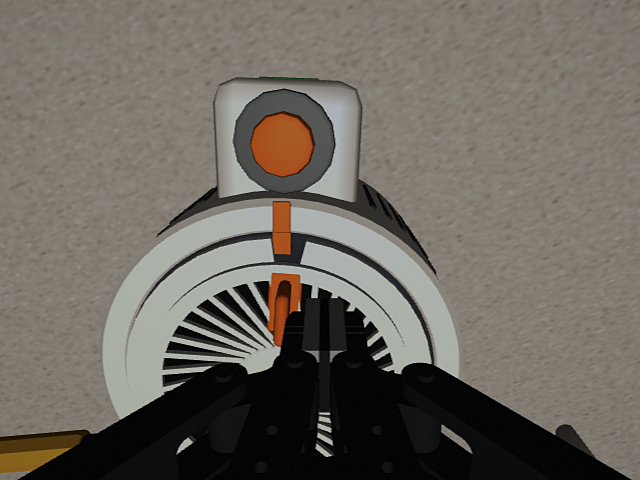

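The key (282,243) is now in the notch (272–305), but it is off to one side by about 2.5°. I'll push a little further.

```bash
python3 -m inch '[{"dx":0.0003,"dy":-0.0006,"dz":0,"rx":0,"ry":0,"rz":0},{"dx":0.0005,"dy":-0.001,"dz":0,"rx":0,"ry":0,"rz":0},{"dx":0.0007,"dy":-0.0014,"dz":0,"rx":0,"ry":0,"rz":0},{"dx":0.0008,"dy":-0.0017,"dz":0,"rx":0,"ry":0,"rz":0},{"dx":0.0008,"dy":-0.0017,"dz":0,"rx":0,"ry":0,"rz":0}]'
python3 - <<'E'
from h import *
p=state()['tool_pos'][:2]-C;a0=np.degrees(np.arctan2(p[1],p[0]));print(a0,state()['tool_pos'])
im=tabang();cv2.imwrite('pics/w5.png',im[:,:,::-1]);
E
```

```text
time: 8.3
tool_pos: [0.552, -0.0392, 0.119]
tool_rot: [-0.0, 0.186, 0.982, -0.0]
contact_force: [0.5, 0.5, 0.3]
gripper_width: -0.0
grasp_force: 0.0
133.228746663417 [ 0.5519609  -0.0391714   0.11901589]
[ 254  115   63   63 2971] r 0.1018 ang 156.3
[276 203  19  53 935] r 0.0735 ang 156.2
[ 271  266   34   71 1356] r 0.0477 ang 155.4
```

View pics/w5.png

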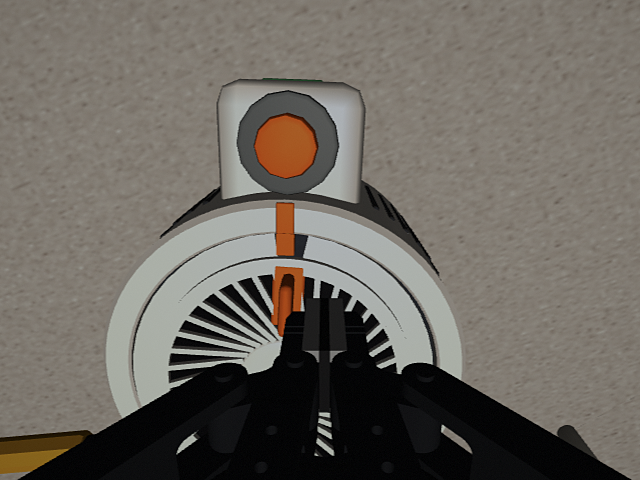

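The grille has dropped at the front: the tab jumped outward and the key (285,243) sits inside the notch. Next I'll back off, rise and press the pad.

```bash
python3 -m inch '[{"dx":0,"dy":0.006,"dz":0,"rx":0,"ry":0,"rz":0},{"dx":0,"dy":0.01,"dz":-0.02,"rx":0,"ry":0,"rz":0},{"dx":0,"dy":0.01,"dz":-0.04,"rx":0,"ry":0,"rz":0},{"dx":0,"dy":0.01,"dz":-0.04,"rx":0,"ry":0,"rz":0}]'
python3 -c "
from h import *
rows([[.580,-.0685,.15],[.580,-.0685,.114],[.580,-.0685,.106]])"
```

```text
time: 8.75
tool_pos: [0.5575, -0.032, 0.1556]
tool_rot: [0.004, 0.186, 0.983, -0.0]
contact_force: [0.7, -1.0, 1.1]
gripper_width: 0.001
grasp_force: 0.0
[-0.0428 -0.0322  0.0073]
[-0.0425 -0.0323  0.0523]
[-0.0424 -0.0323  0.0623]
```

```bash
python3 -m inch '[{"dx":-0.045,"dy":-0.0315,"dz":0,"rx":0,"ry":0,"rz":0},{"dx":-0.045,"dy":-0.0315,"dz":0.02,"rx":0,"ry":0,"rz":0},{"dx":-0.045,"dy":-0.0315,"dz":0.035,"rx":0,"ry":0,"rz":0},{"dx":-0.045,"dy":-0.0315,"dz":0.044,"rx":0,"ry":0,"rz":0},{"dx":-0.045,"dy":-0.0315,"dz":0.044,"rx":0,"ry":0,"rz":0}]'
python3 -m inch '[{"dx":0,"dy":0,"dz":0.003,"rx":0,"ry":0,"rz":0},{"dx":0,"dy":0,"dz":0.005,"rx":0,"ry":0,"rz":0},{"dx":0,"dy":0,"dz":0.006,"rx":0,"ry":0,"rz":0},{"dx":0,"dy":0,"dz":0.007,"rx":0,"ry":0,"rz":0},{"dx":0,"dy":0,"dz":0.007,"rx":0,"ry":0,"rz":0}]'
```

```text
time: 9.25
tool_pos: [0.5775, -0.0674, 0.1135]
tool_rot: [-0.002, 0.186, 0.983, 0.0]
contact_force: [0.1, 0.8, -0.5]
gripper_width: 0.001
grasp_force: 0.0
time: 9.75
tool_pos: [0.5795, -0.0683, 0.1109]
tool_rot: [0.0, 0.186, 0.983, 0.0]
contact_force: [-1.3, 0.3, 1.7]
gripper_width: 0.001
grasp_force: 1.1
```

```bash
python3 -m inch '[{"dx":0,"dy":0,"dz":0.001,"rx":0,"ry":0,"rz":0},{"dx":0,"dy":0,"dz":0.002,"rx":0,"ry":0,"rz":0},{"dx":0,"dy":0,"dz":0.003,"rx":0,"ry":0,"rz":0},{"dx":0,"dy":0,"dz":0.004,"rx":0,"ry":0,"rz":0},{"dx":0,"dy":0,"dz":0.004,"rx":0,"ry":0,"rz":0}]'
python3 -c "
from h import *
print(state()['tool_pos'],state()['contact_force'])"
```

```text
time: 10.25
tool_pos: [0.58, -0.0683, 0.1078]
tool_rot: [0.001, 0.186, 0.982, 0.0]
contact_force: [1.0, 1.1, 4.2]
gripper_width: 0.001
grasp_force: 1.8
[ 0.58003572 -0.06830984  0.10778772] [0.9736423  1.11541989 4.16779066]
```

```bash
python3 -m inch '[{"dx":0,"dy":0,"dz":0.001,"rx":0,"ry":0,"rz":0},{"dx":0,"dy":0,"dz":0.002,"rx":0,"ry":0,"rz":0},{"dx":0,"dy":0,"dz":0.003,"rx":0,"ry":0,"rz":0},{"dx":0,"dy":0,"dz":0.003,"rx":0,"ry":0,"rz":0}]'
python3 -m inch '[{"dx":0,"dy":0,"dz":0.002,"rx":0,"ry":0,"rz":0},{"dx":0,"dy":0,"dz":0.003,"rx":0,"ry":0,"rz":0},{"dx":0,"dy":0,"dz":0.003,"rx":0,"ry":0,"rz":0}]'
```

```text
time: 10.65
tool_pos: [0.5801, -0.0685, 0.107]
tool_rot: [0.001, 0.186, 0.982, -0.0]
contact_force: [-3.1, 2.1, 12.2]
gripper_width: -0.003
grasp_force: 6.2
time: 10.95
tool_pos: [0.5809, -0.0688, 0.107]
tool_rot: [0.002, 0.186, 0.983, -0.0]
contact_force: [-6.7, 2.1, 20.5]
gripper_width: 0.003
grasp_force: 10.3
```

```bash
python3 -m inch '[{"dx":0,"dy":0,"dz":-0.03,"rx":0,"ry":0,"rz":0},{"dx":0.02,"dy":0,"dz":-0.09,"rx":0,"ry":0,"rz":0},{"dx":0.05,"dy":0,"dz":-0.14,"rx":0,"ry":0,"rz":0},{"dx":0.05,"dy":0,"dz":-0.18,"rx":0,"ry":0,"rz":0},{"dx":0.05,"dy":0,"dz":-0.18,"rx":0,"ry":0,"rz":0}]'
python3 - <<'E'
from h import *
ci=optics.camera_info('wrist');im=tabang();a=im[60:360,150:510].copy()
sd=snap('side')[230:330,240:360]
cv2.imwrite('pics/w6.png',np.hstack([cv2.resize(a,(480,400)),cv2.resize(sd,(320,400) if 0 else (320,267),interpolation=cv2.INTER_CUBIC) if 0 else cv2.copyMakeBorder(cv2.resize(sd,(320,267),interpolation=cv2.INTER_CUBIC),0,133,0,0,0)])[:,:,::-1])
for k,z in(('tabtop .123',.123),):print(proj(ci,[C[0]-.0395*.923,C[1]+.0395*.384,z]))
# button
u=None
m=cv2.inRange(cv2.cvtColor(im,cv2.COLOR_RGB2HSV),(3,150,90),(16,255,255));n,l,st,c=cv2.connectedComponentsWithStats(m)
for i in range(1,n):
    if st[i,4]>60: print(c[i],onplane(ci,c[i],.107))
print(state()['tool_pos'],state()['contact_force'])
E
```

```text
time: 11.45
tool_pos: [0.544, -0.0543, 0.2521]
tool_rot: [0.005, 0.186, 0.982, -0.001]
contact_force: [1.7, -0.5, 0.2]
gripper_width: -0.0
grasp_force: 0.0
[311 108  35  36 927] r 0.101 ang 157.2
[321 157  11  32 307] r 0.0711 ang 157.4
[317 195  21  38 545] r 0.0437 ang 156.3
[np.float64(325.339877194087), np.float64(219.74083509729766)]
[327.97411003 125.50916936] [ 0.48787121 -0.03007144  0.107     ]
[326.45276873 172.82410423] [ 0.51691295 -0.04250451  0.107     ]
[326.72844037 213.24036697] [ 0.54387695 -0.0528301   0.107     ]
[ 0.54199516 -0.05388867  0.24634342] [ 0.53054662  0.37387786 -1.27280681]
```

View pics/w6.png

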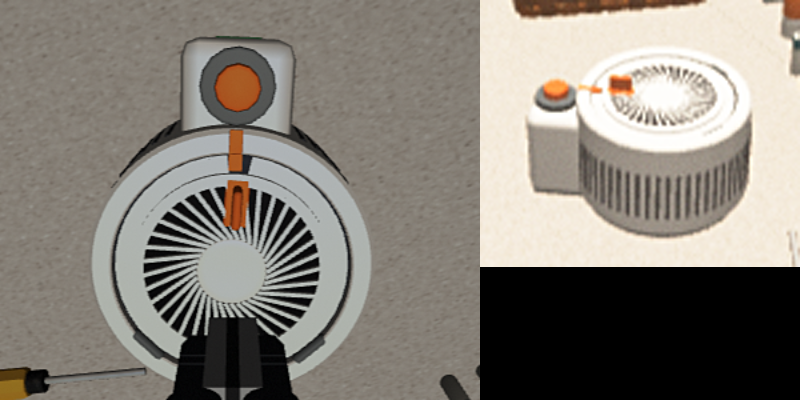

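The picture shows the grille concentric and evenly sunk in the rim, with the key in the notch. The press stopped at z = 0.107 under 20 N, which is the seated deck height. Next is the button.

```bash
python3 -c "
from h import *
rows([[.4878,-.0301,.130],[.4878,-.0301,.101]])"
```

```text
[0.074  0.0029 0.1454]
[0.0741 0.0029 0.1816]
```

```bash
python3 -m inch '[{"dx":0.05,"dy":0.003,"dz":0,"rx":0,"ry":0,"rz":0},{"dx":0.074,"dy":0.003,"dz":0.05,"rx":0,"ry":0,"rz":0},{"dx":0.074,"dy":0.003,"dz":0.1,"rx":0,"ry":0,"rz":0},{"dx":0.074,"dy":0.003,"dz":0.145,"rx":0,"ry":0,"rz":0},{"dx":0.074,"dy":0.003,"dz":0.145,"rx":0,"ry":0,"rz":0}]'
python3 -c "
from h import *
rows([[.4878,-.0301,.107],[.4878,-.0301,.101]])"
```

```text
time: 12.05
tool_pos: [0.4818, -0.0286, 0.1217]
tool_rot: [-0.008, 0.186, 0.982, 0.0]
contact_force: [-0.5, -0.2, -0.6]
gripper_width: 0.001
grasp_force: 0.0
[-0.0079  0.0011  0.0183]
[-0.008   0.0011  0.0258]
```

```bash
python3 -m inch '[{"dx":0,"dy":0,"dz":0,"rx":0,"ry":0,"rz":0},{"dx":0,"dy":0,"dz":0,"rx":0,"ry":0,"rz":0},{"dx":0,"dy":0,"dz":0,"rx":0,"ry":0,"rz":0}]'
python3 -c "
from h import *
rows([[.4878,-.0301,.107],[.4878,-.0301,.101]])"
```

```text
time: 12.35
tool_pos: [0.4894, -0.0302, 0.1326]
tool_rot: [0.002, 0.186, 0.982, -0.0]
contact_force: [-0.8, -0.4, -0.6]
gripper_width: 0.001
grasp_force: 0.0
[ 0.002  -0.0006  0.032 ]
[ 0.002  -0.0006  0.0395]
```

```bash
python3 -m inch '[{"dx":0.002,"dy":0,"dz":0.012,"rx":0,"ry":0,"rz":0},{"dx":0.002,"dy":0,"dz":0.022,"rx":0,"ry":0,"rz":0},{"dx":0.002,"dy":0,"dz":0.028,"rx":0,"ry":0,"rz":0},{"dx":0.002,"dy":0,"dz":0.033,"rx":0,"ry":0,"rz":0},{"dx":0.002,"dy":0,"dz":0.033,"rx":0,"ry":0,"rz":0}]'
python3 -m inch '[{"dx":0,"dy":0,"dz":0.002,"rx":0,"ry":0,"rz":0},{"dx":0,"dy":0,"dz":0.004,"rx":0,"ry":0,"rz":0},{"dx":0,"dy":0,"dz":0.006,"rx":0,"ry":0,"rz":0},{"dx":0,"dy":0,"dz":0.006,"rx":0,"ry":0,"rz":0}]'
```

```text
time: 12.85
tool_pos: [0.4858, -0.0291, 0.1034]
tool_rot: [-0.001, 0.186, 0.982, 0.0]
contact_force: [-3.6, 1.2, 3.2]
gripper_width: -0.001
grasp_force: 1.5
time: 13.25
tool_pos: [0.4864, -0.0292, 0.1018]
tool_rot: [-0.001, 0.186, 0.983, -0.0]
contact_force: [-10.7, 1.3, 16.6]
gripper_width: 0.002
grasp_force: 8.5
```

```bash
python3 -m inch '[{"dx":0,"dy":0,"dz":-0.01,"rx":0,"ry":0,"rz":0},{"dx":0,"dy":0,"dz":-0.04,"rx":0,"ry":0,"rz":0},{"dx":-0.03,"dy":0,"dz":-0.1,"rx":0,"ry":0,"rz":0},{"dx":-0.06,"dy":0,"dz":-0.15,"rx":0,"ry":0,"rz":0},{"dx":-0.06,"dy":0,"dz":-0.18,"rx":0,"ry":0,"rz":0}]'
python3 -m inch '[{"dx":0,"dy":0,"dz":0,"rx":0,"ry":0,"rz":0},{"dx":0,"dy":0,"dz":0,"rx":0,"ry":0,"rz":0},{"dx":0,"dy":0,"dz":0,"rx":0,"ry":0,"rz":0}]'
python3 - <<'E'
from h import *
im=tabang();cv2.imwrite('pics/w7.png',cv2.resize(im[60:360,150:510],(720,600))[:,:,::-1])
E
```

```text
time: 13.75
tool_pos: [0.5342, -0.048, 0.2475]
tool_rot: [0.004, 0.187, 0.982, -0.0]
contact_force: [-0.0, -0.4, 0.1]
gripper_width: -0.002
grasp_force: 0.0
time: 14.05
tool_pos: [0.5299, -0.0465, 0.2408]
tool_rot: [-0.002, 0.186, 0.982, 0.0]
contact_force: [0.2, 0.5, -0.8]
gripper_width: -0.001
grasp_force: 0.0
[308 137  35  36 933] r 0.1019 ang 157.1
[319 186  10  32 302] r 0.0721 ang 157.3
[315 224  20  39 551] r 0.0446 ang 156.2
```

View pics/w7.png

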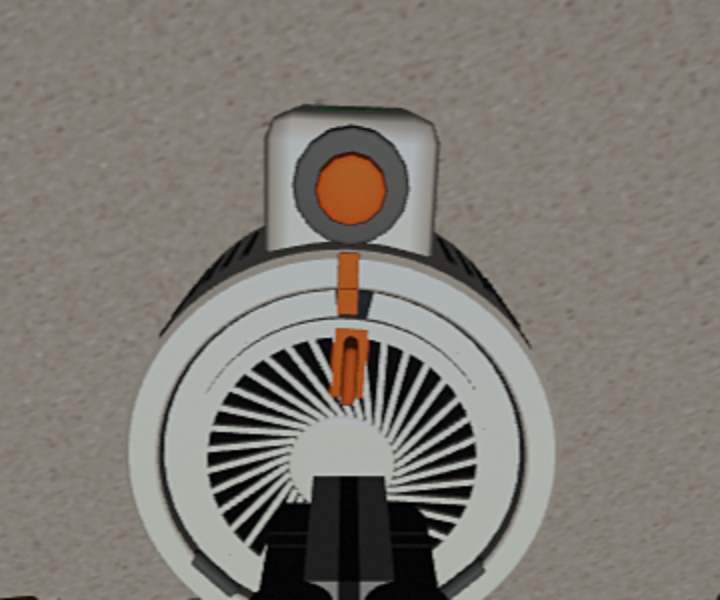

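The grille is seated evenly with the key (347,300) in the notch. The button (350,188) is back up, with the same blob size and position as before pressing, and the gripper is clear.

```bash
python3 -c "
from h import *
print(ticket.job_done())"
```

```text
the job is handed in; nothing more can be done
None
```

The job is handed in: I turned the grille until its notch met the key, pressed it fully home, then pressed the power button, which came back up; no verdict was returned.

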